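Fit the honing wheel to the machine's keyed spindle

TASK

Take the large leather honing wheel out of the wooden rack and fit it to the honing machine: lower its keyed shaft into the spindle hub, turn it until the key slips into the keyway, and keep pushing against the spring ejector until the wheel's flange sits fully home on the hub. Finish while still holding the wheel and pressing it fully home, without letting go, so that the clamp screw can be tightened. Leave the small felt wheel, the gouges and the mallet where they are.

Things in the scene. Friction and masses are not known exactly. Their poses are not given: they have to be found in the camera images.
- wheel_grip (a point): Large honing wheel (loose, about 0.55 kg), shaft down in a rack hole. Point: centre of its round knurled grip, 34 mm across, 34 mm tall. Below the grip: steel flange 64 mm across (top 17 mm below this point), leather wheel 100 mm across, 22 mm thick. z up along the axis, x to the key's side; a dark mark 7 x 13 mm on the upper flange, beside the grip, lies right above the key.
- wheel_flange (a point): Same wheel and axes: centre of the underside of its lower flange (60 mm across), 48 mm below the grip's centre; it lies on the rack now and on the hub when home. Below it the shaft, 22 mm across, 50 mm long, end slightly tapered. The key on it is 7 mm wide, reaches 16 mm from the axis and runs from 12 to 40 mm above the shaft's end; the first 12 mm are plain.
- hub (a point): Centre of the top face of the machine's steel spindle hub, 64 mm across, 125 mm above the bench, 20 mm above the grey housing. Vertical bore 24 mm across with one keyway 9 mm wide reaching 18.5 mm from the axis, open at the top. z up, x from the axis to the keyway. The hub is stiff to turn (0.6 N m).
- tool_rest (a point): Middle of the machine's tool rest, a fixed round bar 10 mm thick, 132 mm long, its top 146 mm above the bench, 68 mm beside the hub's axis on the far side; the bar runs along its y.
- ejector (a joint): Spring plunger in the bore: 0 = up, its top 42 mm below the hub's face; 0.008 m = wheel fully home (travel 10 mm). It takes 10 N to start and 14 N to hold at 8 mm, the wheel's weight included; that weight alone does not press it, and it lifts the wheel again when let go.
- small_wheel_grip (a point): Centre of the like grip of the small honing wheel: pale felt, 66 mm in diameter with a rounded rim, in the other hole of the rack, 125 mm from the large one. Leave it there.
- rack: Fixed wooden rack, 120 x 250 x 60 mm, its long side along its y; origin under its centre. Two round holes 37 mm in diameter, 62.5 mm to either side of the centre along y.
- gouge_wide_mid (a point): Front end of the wooden handle of the wide carving gouge (240 mm long, lying on the bench, 24 mm tall; handle towards its -x, blade towards +x).
- gouge_narrow_mid (a point): Front end of the wooden handle of the narrow carving gouge (230 mm long, lying on the bench, 24 mm tall).
- mallet_mid (a point): Round wooden mallet, standing on its head on the bench, 80 mm wide and 247 mm tall; this point is on its axis 120 mm above the bench.
Things that resemble listed ones, but are neither listed nor needed, are in the scene too. Leave any blue or turquoise look-alike of the part that bears wheel_grip alone.

How it is judged (in metres and radians):
On the way, in this order (a step that is already met when the one before it is completed fails the run):
1. the large wheel is lifted out of the rack, held by the fingers (height (world z) of wheel_flange above 0.12 m and contact force between the fingers and wheel above 1 N), for 0.2 s.
2. the key is in the keyway: the shaft is more than 20 mm deep in the hub (z of wheel_flange in the frame of hub below 0.03 m and horizontal distance between wheel_flange and hub below 0.004 m and angle between the x axis of wheel_flange and the x axis of hub, either way round below 0.2 rad), for 0.1 s.
At the end, for the whole second after the job is handed in: The large wheel's lower flange lies on the hub (within 2 mm), its axis within 3 mm of the hub's and upright within 0.06 rad, its key in the keyway (within 0.15 rad), the ejector pressed down by more than 6 mm, and the fingers still hold the wheel (contact force above 3 N) (z of wheel_flange in the frame of hub below 0.002 m and horizontal distance between wheel_flange and hub below 0.003 m and angle between the x axis of wheel_flange and the x axis of hub, either way round below 0.15 rad and angle between wheel_flange's own z axis and vertical below 0.06 rad and value of joint ejector above 0.006 m and contact force between the fingers and wheel above 3 N); the arm keeps its last pose, push and grip.
It fails at once if the small wheel is moved more than 15 mm (distance of small_wheel_grip from where it was at the start of the episode above 0.015 m).
It fails at once if a gouge or the mallet is moved more than 20 mm (distance of any of gouge_wide_mid, gouge_narrow_mid, mallet_mid from where it was at the start of the episode above 0.02 m).
It also fails if it takes over 51 s, if anything falls off the work surface, if the arm or the gripper's body presses on something with over 40 N, if the wrist force passes 120 N, or if a joint passes its speed limit or range.

ROBOT

A 6-joint arm with a two-finger parallel gripper is mounted at the origin on the work surface. World frame = base frame: x ahead of the robot, y to its left, z up, the work surface at z = 0. Lengths are in mm, angles in rad, forces in N, time in s.
With the tool pointing down it reaches from about 350 to 875 mm from the base axis. Payload 4.2 kg.
Tool frame: the origin (TCP) lies between the finger pads; the fingertips stand 17 mm ahead of it and the grasp point (between the pads) lies 2 mm behind it (nose_length is the distance from the TCP to the fingertips, in mm); z points along the fingers, y is the direction in which the jaws open and shut (so a half turn about z gives the same grasp; the last joint's range is limited). The gripper opens to 85 mm and grips with 20 to 120 N. Pads are 22 mm wide; open, the fingers measure 114 mm over their backs; the gripper's body (76 mm by 85 mm) begins 54 mm behind the grasp point. The pads swing forward as they close: fully open they stand 13 mm farther back than shut.
Start: joints at [1.563, 0.385, 0.008, 0, -1.194, -0.259], TCP at [164.747, 602.875, 227.112] pointing down, gripper open.
Joint ranges: [-3.14, 3.14], [-1.21, 2.06], [-1.07, 1.41], [-3.16, 2.05], [-2.99, -0.16], [-3.1, 3.1]. Speed limits (rad/s): [2.79, 2.79, 3.14, 3.14, 3.14, 3.14].

INTERFACE

Orientations are given as a unit quaternion [x, y, z, w].
In Python, from bench import * gives the robot as it stands.
- The arm moves only by the tool jog_arm, never from a script. Its argument "increments" is a list of rows, each a list of 4 numbers: the shift along the tool's x, y, z in m, then the turn about the tool's z in degrees. A call has 1 to 10 rows; each row is the pose to reach, as a shift and turn from the pose measured when the call began, along the tool's axes at that moment; what a row does not reach only later rows make up. A row lasts 1/8 s, in which the tool goes at most 62.5 mm and 10.7 degrees, less where a joint would pass 70% of its speed; a pose out of reach is approached as far as the arm can. A call with a gripper value outside its range is refused whole. "hand" is the gripper's target within -1 to 1 (fully open at 1, half-way at 0, shut at -1), set as the call begins (left out, the last holds). The fingers move at their own pace and stop on an object; the grip force is fixed at half the most. Time passes only in rows, so rows that repeat a pose let the fingers close. It gives the time, the measured TCP pose, the force and the opening at its end, in the units of the state.
- read_state(): the state, without advancing time (a new reading comes with each control period).
- get_image(name): name is "scene" or "top"; returns the picture (420x560x3 uint8, red, green, blue); there is no depth.
- calibration(name): a dict with "fx", "fy", "cx", "cy" (pixels), "position" and "rotation" of the camera in the world. Camera axes: x right, y up, looking along -z (the intrinsics and any distortion apply to the point x, -y, -z); pixel columns grow to the right and rows downward; lengths in mm; the calibration is good to about 2 mm. A picture is of the moment at which its call begins. calibration takes no time and is no camera call.
- job_done(): hands the job in, once; it reports no verdict.
The state is a dict: "clock": time; "joints": joint angles; "joint_vel": joint speeds; "joint_efforts": joint torques, N m; "position": TCP position; "ee_rot": TCP orientation; "contact_force": force on the tool from outside, world axes, zero at the start; "wrist_torque": the same for the moment, N m; "gripper_width": finger opening in mm.
Only numpy, scipy, OpenCV 4.12 (cv2) and the standard library are available. Lean on these libraries where they do the work, as an engineer would, in place of code of your own. Each camera call takes 0.05 s, during which the arm holds its last target.

## Working session

There is one attempt and no reset: what is moved stays moved. The work goes in short steps, Python scripts to look and compute and a tool call to move; the robot and the scene stay as the last step left them, time stands still between calls to the robot, and variables do not carry over. Pictures are saved under pics/ and viewed, and the job is handed in when it is done.

Besides the shell and the picture viewer there is one more tool, called after "Call:" in YAML: its name, and indented under it one key for each argument. jog_arm: Moves the arm, as the interface text tells. Its arguments: {"type":"object","properties":{"increments":{"type":"array"},"hand":{"type":"number"}},"required":["increments"]}

```bash
mkdir -p pics; ls; python3 - <<'E'
from bench import *
import cv2
s=read_state();print(s)
for n in("scene","top"):
    im=get_image(n);cv2.imwrite(f"pics/{n}0.png",im[:,:,::-1]);print(n,calibration(n))
E
```

```text
pics
{'clock': 0.0, 'joints': array([ 1.56258575e+00,  3.85550830e-01,  6.60320136e-03, -5.10752154e-04,
       -1.19398673e+00, -2.58622688e-01]), 'joint_vel': array([-0.00073028,  0.00054764, -0.00013387,  0.00151733,  0.00017138,
        0.00026027]), 'joint_efforts': array([ 1.10355199e-03, -3.92286944e+01,  1.88399577e+01,  4.18607980e+00,
       -4.56464215e-03, -6.10223818e-07]), 'position': array([164.60740457, 602.31002744, 226.01444893]), 'ee_rot': array([ 9.91100063e-01, -1.33114483e-01, -1.02003064e-04,  1.09029033e-03]), 'contact_force': array([-0.45375867, -0.01280606, -0.12892231]), 'wrist_torque': array([-0.01582283, -0.04221811, -0.02334134]), 'gripper_width': 85.43326813640796}
scene {'fx': 431.2249709981164, 'fy': 431.2249709981164, 'cx': 275.99513221107907, 'cy': 211.60831421260104, 'position': array([995.49853406, 872.28734842, 780.47645328]), 'rotation': array([0.1170918 , 0.43385439, 0.86596239, 0.21947439])}
top {'fx': 456.2452844682066, 'fy': 456.2452844682066, 'cx': 274.7524892332995, 'cy': 200.4900984698087, 'position': array([ 448.10581188,   89.71080545, 1440.76345464]), 'rotation': array([ 0.03826679, -0.02973507, -0.69978284,  0.71270994])}
```

View pics/scene0.png

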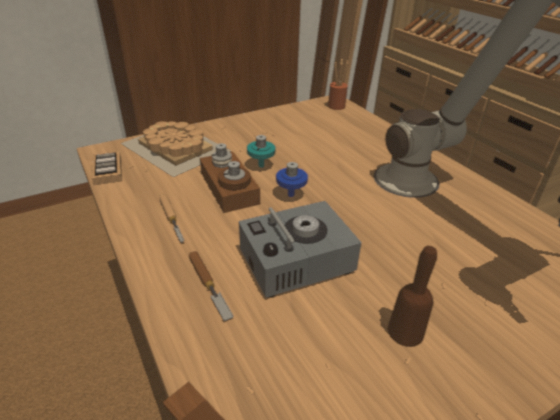

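View pics/top0.png

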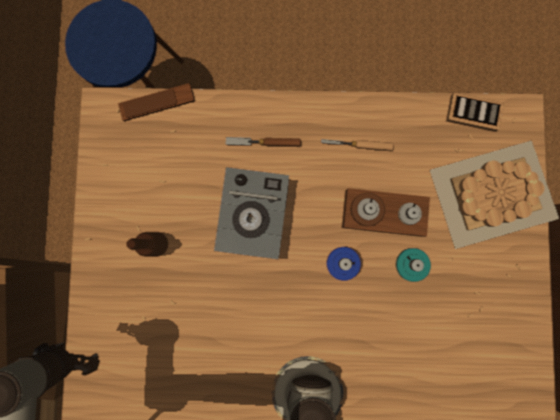

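The top view shows the large brown wheel in the rack at about (369,209), the small pale wheel at (411,213) and the hub at (250,219). The blue and turquoise look-alikes are at (345,263) and (414,265). I'll zoom in next.

```bash
cat > h.py <<'E'
from bench import *
import cv2, numpy as np
from scipy.spatial.transform import Rotation as R
def ray(n,u,v):
    c=calibration(n); d=np.array([(u-c['cx'])/c['fx'],-(v-c['cy'])/c['fy'],-1.])
    return c['position'],R.from_quat(c['rotation']).apply(d)
def onz(n,u,v,z):
    p,d=ray(n,u,v); return p+d*(z-p[2])/d[2]
def proj(n,P):
    c=calibration(n); q=R.from_quat(c['rotation']).inv().apply(np.array(P,float)-c['position'])
    return np.array([c['cx']+c['fx']*q[...,0]/-q[...,2],c['cy']-c['fy']*q[...,1]/-q[...,2]]).T
def tri(a,b):
    (p,d),(q,e)=a,b
    d=d/np.linalg.norm(d);e=e/np.linalg.norm(e)
    t=np.linalg.lstsq(np.c_[d,-e],q-p,rcond=None)[0]
    A=p+d*t[0];B=q+e*t[1]; return (A+B)/2,np.linalg.norm(A-B)
def crop(im,x,y,w,h,k,f):
    c=cv2.resize(im[y:y+h,x:x+w],None,fx=k,fy=k,interpolation=cv2.INTER_CUBIC); cv2.imwrite(f,c)
E
python3 - <<'E'
from h import *
t=cv2.imread('pics/top0.png');s=cv2.imread('pics/scene0.png')
a=lambda im,x,y:cv2.convertScaleAbs(cv2.resize(im[y:y+50,x:x+65],None,fx=6,fy=6,interpolation=cv2.INTER_CUBIC),alpha=1.5)
c=np.vstack([np.hstack([a(t,340,185),a(t,218,193)]),np.hstack([a(s,203,150),a(s,275,205)])])
cv2.imwrite('pics/z0.png',c)
E
```

```text
(no output)
```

View pics/z0.png

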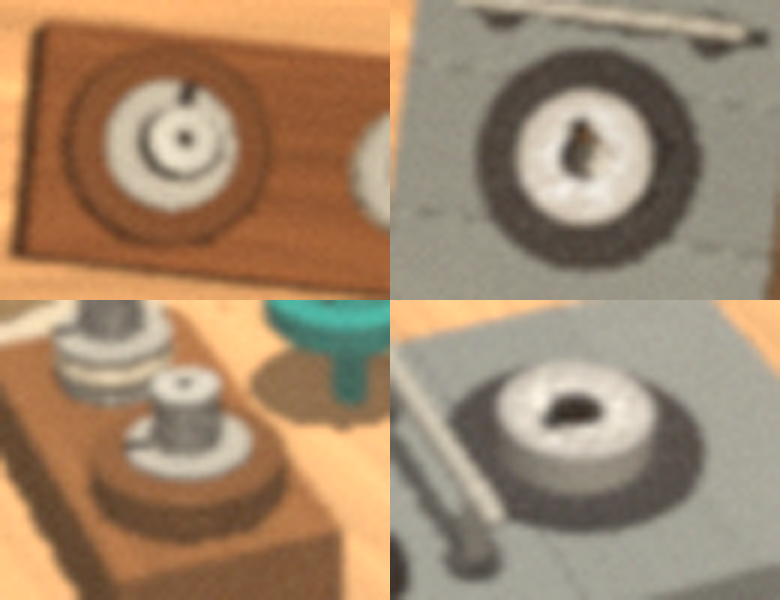

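```bash
python3 - <<'E'
from h import *
t=cv2.imread('pics/top0.png');s=cv2.imread('pics/scene0.png')
def disc(im,x,y,r,th,sat=60):
    hsv=cv2.cvtColor(im,cv2.COLOR_BGR2HSV)
    k=8;x0,y0=x-r,y-r
    c=cv2.resize(hsv[y0:y0+2*r,x0:x0+2*r],None,fx=k,fy=k,interpolation=cv2.INTER_CUBIC)
    m=((c[:,:,1]<sat)&(c[:,:,2]>th)).astype(np.uint8)
    cs,_=cv2.findContours(m,cv2.RETR_EXTERNAL,cv2.CHAIN_APPROX_NONE)
    c0=max(cs,key=cv2.contourArea);h=cv2.convexHull(c0)
    e=cv2.fitEllipse(h)
    return (e[0][0]+.5)/k-.5+x0,(e[0][1]+.5)/k-.5+y0,np.array(e[1])/k,cv2.contourArea(h)/cv2.contourArea(c0)
for nm,im,n,x,y,r,z in(("hub",t,"top",250,219,15,125),("flange",t,"top",369,209,16,91),("small",t,"top",411,213,14,91),("hub",s,"scene",306,226,19,125)):
  for th in(90,110,130):
    for sat in (50,80):
        try:
            u,v,ax,q=disc(im,x,y,r,th,sat);P=onz(n,u,v,z);print(nm,n,th,sat,round(u,2),round(v,2),ax.round(2),round(q,2),P.round(1))
        except Exception as ex: print(nm,th,sat,ex)
# expected scale
for z in (125,91): print(proj('top',[[500,0,z],[564,0,z]]))
E
```

```text
hub top 90 50 249.9 218.74 [22.65 22.86] 1.01 [520.7 177.6 125. ]
hub top 90 80 249.91 218.74 [22.65 22.88] 1.01 [520.7 177.6 125. ]
hub top 110 50 249.93 218.76 [21.69 21.92] 1.01 [520.7 177.5 125. ]
hub top 110 80 249.93 218.76 [21.69 21.92] 1.01 [520.7 177.5 125. ]
hub top 130 50 249.96 218.82 [20.49 20.74] 1.01 [520.5 177.4 125. ]
hub top 130 80 249.96 218.82 [20.49 20.74] 1.01 [520.5 177.4 125. ]
flange top 90 50 368.03 208.74 [19.24 19.7 ] 1.07 [ 558.6 -169.3   91. ]
flange top 90 80 368.04 208.68 [21.24 21.71] 1.03 [ 558.8 -169.4   91. ]
flange top 110 50 368.03 208.74 [19.24 19.7 ] 1.34 [ 558.6 -169.3   91. ]
flange top 110 80 368.06 208.68 [21.1  21.72] 1.04 [ 558.8 -169.4   91. ]
flange top 130 50 368.02 208.74 [19.03 19.58] 1.57 [ 558.6 -169.3   91. ]
flange top 130 80 368.11 208.65 [19.49 20.08] 1.51 [ 558.9 -169.6   91. ]
small top 90 50 409.93 213.28 [19.87 20.  ] 1.06 [ 547.4 -292.8   91. ]
small top 90 80 409.79 213.28 [21.41 22.35] 1.03 [ 547.3 -292.4   91. ]
small top 110 50 409.93 213.28 [19.87 20.  ] 1.06 [ 547.4 -292.8   91. ]
small top 110 80 409.99 213.14 [21.05 22.09] 1.04 [ 547.8 -293.    91. ]
small top 130 50 414.17 211.89 [11.17 11.71] 1.07 [ 551.7 -305.4   91. ]
small top 130 80 414.27 211.7 [11.32 12.03] 1.07 [ 552.3 -305.6   91. ]
hub scene 90 50 306.09 218.61 [34.06 42.93] 1.11 [510.7 163.4 125. ]
hub scene 90 80 306.31 218.12 [35.02 42.03] 1.11 [509.2 162.  125. ]
hub scene 110 50 306.92 216.2 [29.21 40.78] 1.19 [503.6 156.  125. ]
hub scene 110 80 306.96 215.74 [30.26 40.1 ] 1.18 [502.5 154.4 125. ]
hub scene 130 50 305.69 222.81 [15.3  24.17] 1.02 [520.6 177.4 125. ]
hub scene 130 80 305.69 222.81 [15.3  24.17] 1.02 [520.6 177.4 125. ]
[[311.35437779 227.05312282]
 [311.60095201 204.90688761]]
[[310.56363949 227.49313538]
 [310.80763588 205.89865354]]
```

```bash
cat >> h.py <<'E'
def polar(n,im,c,z,radii,step=4):
    g=cv2.cvtColor(im,cv2.COLOR_BGR2GRAY).astype(np.float32)
    a=np.deg2rad(np.arange(-180,180,step))
    out=[]
    for r in radii:
        uv=proj(n,np.c_[c[0]+r*np.cos(a),c[1]+r*np.sin(a),np.full(len(a),z)]).astype(np.float32)
        out.append(cv2.remap(g,uv[None,:,0].copy(),uv[None,:,1].copy(),cv2.INTER_LINEAR)[0])
    return np.rad2deg(a),np.array(out)
def dark(a,v,lo,hi):
    m=(a>=lo)&(a<=hi);w=np.clip(np.percentile(v[m],70)-v[m],0,None);return (a[m]*w).sum()/w.sum()
E
python3 - <<'E'
from h import *
t=cv2.imread('pics/top0.png');s=cv2.imread('pics/scene0.png')
for nm,im,n,c,z,rr in(("mark",t,"top",(558.8,-169.4),91,(21,24,27,29)),("mark",s,"scene",(558.8,-169.4),91,(21,24,27,29)),("key",t,"top",(520.6,177.4),125,(13,15,17)),("key",s,"scene",(520.6,177.4),125,(13,15,17))):
    a,o=polar(n,im,c,z,rr,10)
    print(nm,n);print(a.astype(int))
    for r,v in zip(rr,o): print(r,v.astype(int))
    a,o=polar(n,im,c,z,rr,1)
    for r,v in zip(rr,o): print(r,dark(a,v,-40,50))
for n in("top","scene"):print(n,proj(n,[[558.8,-169.4,125],[558.8,-169.4,91],[520.6,177.4,125]]))
E
```

```text
mark top
[-180 -170 -160 -150 -140 -130 -119 -110 -100  -90  -80  -70  -59  -50
  -40  -29  -20  -10    0   10   20   29   40   50   59   70   80   90
  100  110  119  130  140  150  160  170]
21 [128 125 119 114 108 105 105 110 115 125 130 132 132 134 133 118  93 101
 121 126 124 123 122 121 123 126 127 127 127 128 128 126 127 128 128 127]
24 [130 131 131 128 127 121 112 105 100 112 116 126 126 131 129 105  64  84
 122 130 130 130 128 128 130 131 130 130 129 129 129 129 132 131 130 129]
27 [129 127 128 128 129 128 125 117 110 116 116 123 128 126 125 105  55  82
 122 128 129 127 126 126 125 127 129 127 128 125 128 126 128 125 126 126]
29 [121 116 119 120 120 122 118 116 111 119 110 116 121 116 116 104  57  80
 116 121 121 123 120 118 117 121 118 118 116 119 119 118 119 117 116 117]
21 -12.684796934438056
24 -17.085842116767548
27 -16.915182883236316
29 -16.500111421517193
mark scene
[-180 -170 -160 -150 -140 -130 -119 -110 -100  -90  -80  -70  -59  -50
  -40  -29  -20  -10    0   10   20   29   40   50   59   70   80   90
  100  110  119  130  140  150  160  170]
21 [122 107  87  80 
[... 1569 characters left out ...]
]
13 [131 128 128 127 122 120 121 123 123 123 121 124 131 132 129 118 101  79
  64  58  69  88 107 117 127 134 134 129 126 129 130 132 135 135 135 132]
15 [142 140 142 138 135 136 138 139 140 137 136 142 150 155 152 140 125 103
  85  72  83 104 118 126 135 139 142 141 138 141 145 147 149 148 151 146]
17 [145 145 146 144 142 141 143 145 148 145 145 152 158 159 158 147 138 123
 106  95 100 117 127 134 141 143 143 142 143 147 150 152 152 153 157 153]
13 8.0271508076889
15 10.770369366331941
17 12.848764712535692
top [[370.31957863 207.74652091]
 [368.05354535 208.66911724]
 [249.95995816 218.78249857]]
scene [[233.51513902 163.33653171]
 [234.03334999 173.05414425]
 [305.70104297 222.79739342]]
```

Both views agree: hub at (520.6, 177.4), wheel at (558.8, −169.4), mark at about −17.5°, keyway at about +10.2°. The 124 mm spacing to the small wheel also matches the listed 125 mm.

```bash
cat >> h.py <<'E'
def inc(*targets,dyaw=0):
    s=read_state();q=R.from_quat(s['ee_rot']);x=q.apply([1,0,0])
    print('clock',round(s['clock'],2),'pos',s['position'].round(1),'yaw',np.degrees(np.arctan2(x[1],x[0])).round(2),'tilt',np.degrees(np.arccos(-q.apply([0,0,1])[2])).round(2),'F',s['contact_force'].round(1),'T',s['wrist_torque'].round(2),'w',s['gripper_width'].round(1),'J',s['joints'].round(2))
    for p in targets: print(p,q.inv().apply((np.array(p)-s['position'])/1000).round(4))
E
python3 - <<'E'
from h import *
print(onz('top',152,243,100))
inc((164.6,602.3,300),(380,200,300),(558.8,-169.4,300),(558.8,-169.4,190))
E
```

```text
[445.62335075 465.01164986 100.        ]Traceback (most recent call last):
  File "<stdin>", line 3, in <module>
  File "h.py", line 31, in inc
    print('clock',round(s['clock'],2),'pos',s['position'].round(1),'yaw',np.degrees(np.arctan2(x[1],x[0])).round(2),'tilt',np.degrees(np.arccos(-q.apply([0,0,1])[2])).round(2),'F',s['contact_force'].round(1),'T',s['wrist_torque'].round(2),'w',s['gripper_width'].round(1),'J',s['joints'].round(2))
                                                                                                                                                                                                                                                   ^^^^^^^^^^^^^^^^^^^^^^^^
AttributeError: 'float' object has no attribute 'round'
```

```bash
sed -i "s/s\['gripper_width'\].round(1)/round(s['gripper_width'],1)/" h.py; python3 - <<'E'
from h import *
inc((164.6,602.3,300),(380,200,300),(558.8,-169.4,300),(558.8,-169.4,190))
E
```

```text
clock 0.1 pos [164.6 602.4 226.1] yaw -15.3 tilt 0.11 F [-0.5 -0.3  0.7] T [ 0.07  0.03 -0.  ] w 85.4 J [ 1.56  0.39  0.01 -0.   -1.19 -0.26]
(164.6, 602.3, 300) [ 0.      0.0002 -0.0739]
(380, 200, 300) [ 0.3139  0.3315 -0.0732]
(558.8, -169.4, 300) [ 0.5838  0.6406 -0.0726]
(558.8, -169.4, 190) [0.5838 0.6404 0.0374]
```

Call:
jog_arm:
  increments:
    - [0,0,-0.06,0]
    - [0.03,0.03,-0.074,0]
    - [0.07,0.073,-0.074,0]
    - [0.11,0.115,-0.074,0]
    - [0.15,0.158,-0.074,0]
    - [0.19,0.2,-0.074,0]
    - [0.23,0.243,-0.074,0]
    - [0.27,0.285,-0.074,0]
    - [0.31,0.328,-0.074,0]
    - [0.345,0.365,-0.074,0]
  hand: 1

```text
clock: 1.35
position: [401.4, 157.4, 300.8]
ee_rot: [0.991, -0.133, -0.0, 0.001]
contact_force: [0.8, 0.4, 0.3]
gripper_width: 85.6
```

```bash
python3 - <<'E'
from h import *
inc((558.8,-169.4,300),(558.8,-169.4,190))
E
```

```text
clock 1.35 pos [401.4 157.4 300.8] yaw -15.31 tilt 0.11 F [0.8 0.4 0.3] T [ 0.08 -0.08  0.01] w 85.6 J [ 0.75 -0.   -0.3   0.   -1.28  0.55]
(558.8, -169.4, 300) [0.2381 0.2736 0.0013]
(558.8, -169.4, 190) [0.2381 0.2734 0.1113]
```

Call:
jog_arm:
  increments:
    - [0.035,0.04,0,0]
    - [0.075,0.086,0,0]
    - [0.115,0.132,0,0]
    - [0.155,0.178,0,0]
    - [0.195,0.224,0,0]
    - [0.225,0.259,0.01,0]
    - [0.2381,0.2735,0.04,0]
    - [0.2381,0.2734,0.08,0]
    - [0.2381,0.2734,0.105,0]
    - [0.2381,0.2734,0.111,0]

```text
clock: 2.6
position: [557.5, -169.3, 188.0]
ee_rot: [0.991, -0.133, -0.003, 0.001]
contact_force: [-1.9, 0.4, 0.7]
gripper_width: 85.3
```

```bash
python3 - <<'E'
from h import *
inc((558.8,-169.4,190),(558.8,-169.4,111))
s=get_image('scene');cv2.imwrite('pics/s1.png',s[:,:,::-1])
crop(s[:,:,::-1],160,80,160,120,5,'pics/s1z.png')
E
```

```text
clock 2.6 pos [ 557.5 -169.3  188. ] yaw -15.33 tilt 0.32 F [-1.9  0.4  0.7] T [ 0.02  0.02 -0.04] w 85.3 J [-0.02  0.35 -0.15  0.   -1.08  1.32]
(558.8, -169.4, 190) [ 0.0013 -0.0003 -0.002 ]
(558.8, -169.4, 111) [ 0.0017 -0.0005  0.077 ]
```

View pics/s1z.png

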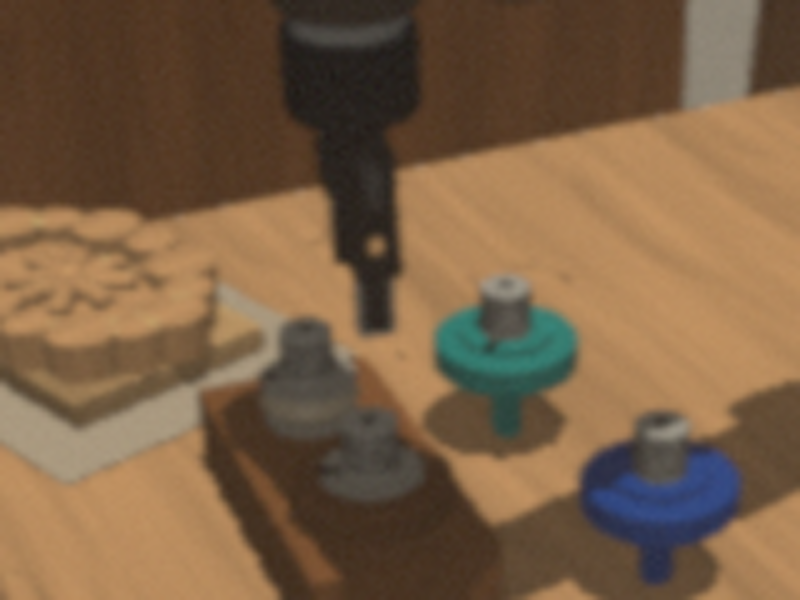

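The gripper sits above the large wheel: fingertips at crop (375,330), grip at (372,415). Now I'll descend.

Call:
jog_arm:
  increments:
    - [0.0017,-0.0003,0.02,0]
    - [0.0017,-0.0004,0.045,0]
    - [0.0017,-0.0005,0.065,0]
    - [0.0017,-0.0005,0.077,0]
    - [0.0017,-0.0005,0.077,0]
    - [0.0017,-0.0005,0.077,0]

```text
clock: 3.4
position: [560.4, -169.5, 112.9]
ee_rot: [0.991, -0.133, -0.001, 0.001]
contact_force: [0.8, -0.7, 0.5]
gripper_width: 85.3
```

```bash
python3 - <<'E'
from h import *
inc((558.8,-169.4,111))
s=get_image('scene')
crop(s[:,:,::-1],180,110,120,90,6,'pics/s2z.png')
E
```

```text
clock 3.4 pos [ 560.4 -169.5  112.9] yaw -15.3 tilt 0.14 F [ 0.8 -0.7  0.5] T [-0.03  0.03  0.01] w 85.3 J [-0.02  0.42 -0.24  0.   -0.9   1.32]
(558.8, -169.4, 111) [-0.0016  0.0003  0.0019]
```

View pics/s2z.png

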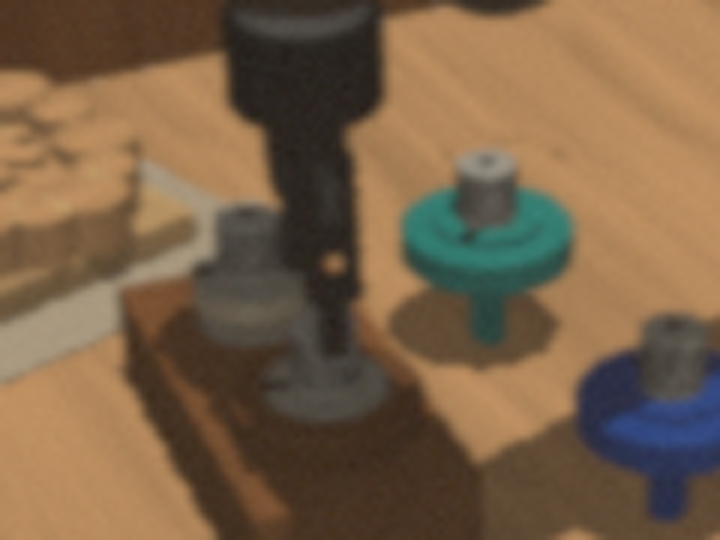

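```bash
python3 - <<'E'
from h import *
c=np.array([560.4,-169.5]);j=np.array([.264,.9645])
for r in(43,-43):
    P=[*(c+r*j),109]; print(r,(proj('scene',P)-[180,110])*6)
print((proj('scene',[558.8,-169.4,125])-[180,110])*6,(proj('scene',[558.8,-169.4,91])-[180,110])*6)
E
```

```text
43 [333.2774522  392.54667652]
-43 [306.55541326 306.3772491 ]
[321.09083413 320.01919026] [324.20009991 378.32486549]
```

```bash
python3 - <<'E'
from h import *
j=np.array([.264,.9645])
for c,T,k,o in(((557.5,-169.3),188,5,(160,80)),((560.4,-169.5),113,6,(180,110))):
  for dz in(-17,-4,10):
    for r in(43,57): print(T,dz,r,(proj('scene',[*(np.array(c)+r*j),T+dz])-o)*k)
im=cv2.imread('pics/s2z.png');cv2.imwrite('pics/s2b.png',cv2.resize(cv2.convertScaleAbs(im[200:440,200:460],alpha=2.2),None,fx=2.5,fy=2.5))
E
```

```text
188 -17 43 [377.78454146 383.4412783 ]
188 -17 57 [381.74833457 395.38439098]
188 -4 43 [376.78685027 363.30915187]
188 -4 57 [380.76700368 375.14752552]
188 10 43 [375.6981814  341.34121281]
188 10 57 [379.6960602  353.06268201]
113 -17 43 [334.42674697 415.04677728]
113 -17 57 [339.02818058 430.04697926]
113 -4 43 [333.2774522  392.54667652]
113 -4 57 [337.89729431 407.44408573]
113 10 43 [332.02392456 368.00597659]
113 10 57 [336.66370861 382.78855049]
```

View pics/s2b.png

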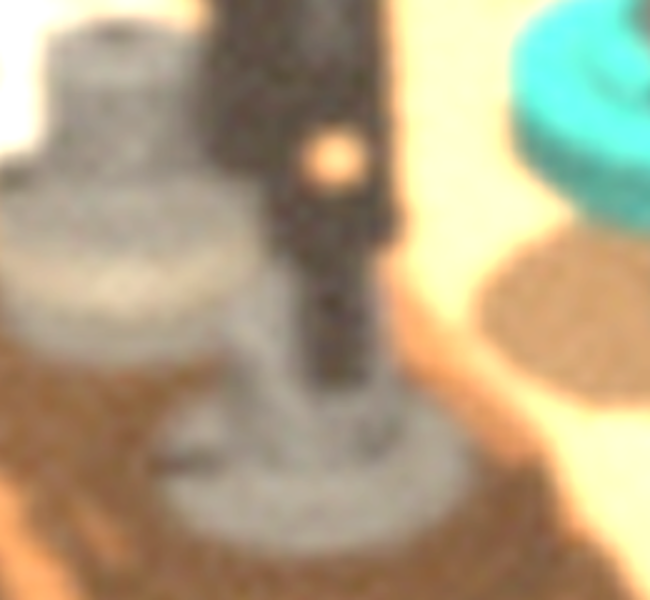

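```bash
python3 - <<'E'
from h import *
t=cv2.imread('pics/top0.png')
j=np.array([.264,.9645]);c=np.array([164.6,602.3])
for r in(0,43,-43,57,-57): print(r,(proj('top',[*(c+r*j),222])-(0,325))*6, (proj('scene',[*(c+r*j),222])))
cv2.imwrite('pics/t0z.png',cv2.resize(cv2.convertScaleAbs(t[325:420,0:125],alpha=2),None,fx=6,fy=6,interpolation=cv2.INTER_CUBIC))
t=get_image('top')[:,:,::-1]
print(proj('top',[560.4,-169.5,113]))
cv2.imwrite('pics/t2z.png',cv2.resize(cv2.convertScaleAbs(t[150:270,310:450],alpha=2),None,fx=5,fy=5,interpolation=cv2.INTER_CUBIC))
E
```

```text
0 [491.07391547 148.89251651] [576.35690904 249.51095499]
43 [398.08396823 120.09211945] [594.00582372 264.30776595]
-43 [584.31770786 177.77153327] [560.04827881 235.83783553]
57 [367.86277596 110.73215783] [600.06921832 269.39130255]
-57 [614.73110368 187.19102325] [555.00248763 231.60745539]
[369.5404418  207.53057816]
```

View pics/t0z.png

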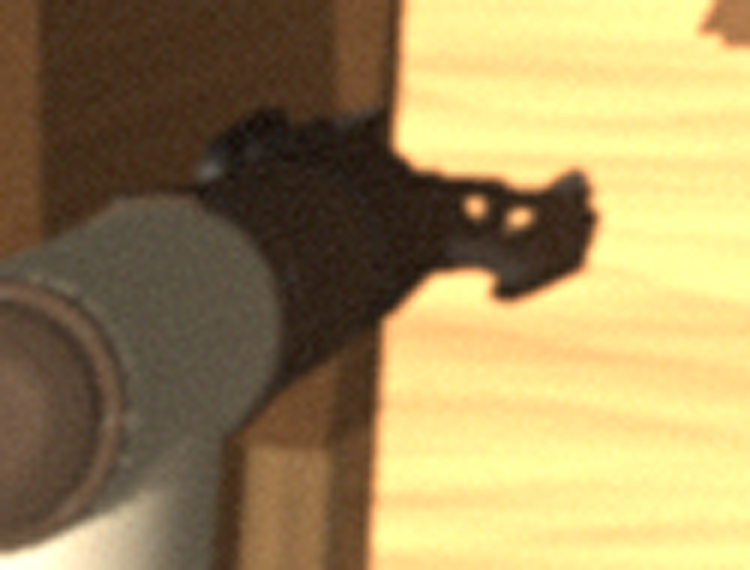

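View pics/t2z.png

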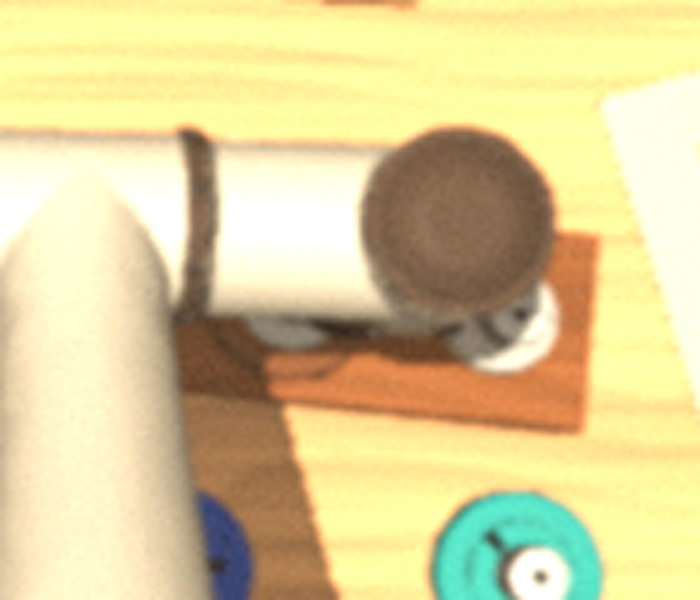

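The top view only shows the wrist. In the scene view the near fingertip is about 20 mm higher than I expected, so I'll close and check the width and a picture before lifting.

Call:
jog_arm:
  increments:
    - [-0.0016,0.0003,0.0019,0]
    - [-0.0016,0.0003,0.0019,0]
    - [-0.0016,0.0003,0.0019,0]
    - [-0.0016,0.0003,0.0019,0]
    - [-0.0016,0.0003,0.0019,0]
    - [-0.0016,0.0003,0.0019,0]
    - [-0.0016,0.0003,0.0019,0]
    - [-0.0016,0.0003,0.0019,0]
  hand: -1

```text
clock: 4.5
position: [558.9, -169.2, 111.4]
ee_rot: [0.991, -0.133, -0.0, 0.001]
contact_force: [-0.4, 2.0, 5.1]
gripper_width: 30.8
```

```bash
python3 - <<'E'
from h import *
inc((558.8,-169.4,111))
s=get_image('scene')[:,:,::-1]
cv2.imwrite('pics/s3z.png',cv2.resize(cv2.convertScaleAbs(s[130:200,190:270],alpha=2),None,fx=8,fy=8,interpolation=cv2.INTER_CUBIC))
j=np.array([.264,.9645]);c=np.array([558.8,-169.4])
for r in(17,31):print((proj('scene',[*(c+r*j),95])-(190,130))*8)
E
```

```text
clock 4.5 pos [ 558.9 -169.2  111.4] yaw -15.29 tilt 0.11 F [-0.4  2.   5.1] T [ 0.77  0.31 -0.04] w 30.8 J [-0.02  0.42 -0.25  0.   -0.9   1.32]
(558.8, -169.4, 111) [-0.      0.0003  0.0004]
[358.90575047 358.5003661 ]
[364.87945046 377.87146498]
```

View pics/s3z.png

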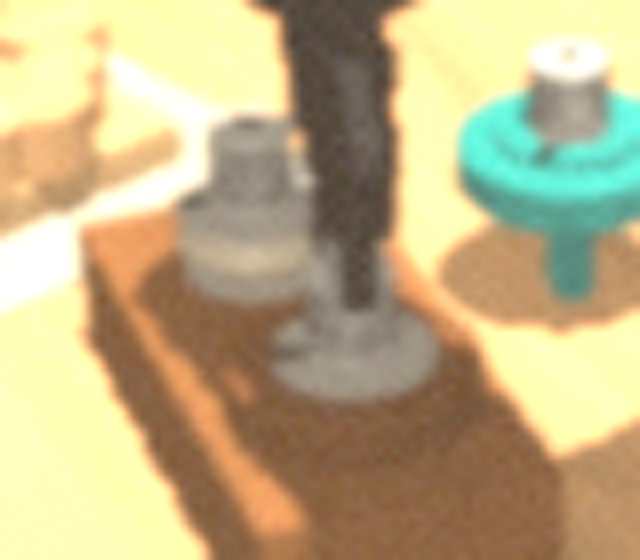

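Call:
jog_arm:
  increments:
    - [0,0,0,0]
    - [0,0,0,0]
    - [0,0,0,0]
    - [0,0,0.001,0]
    - [0,0,0.002,0]
    - [0,0,0.003,0]
    - [0,0,0.003,0]
  hand: 0.1

```text
clock: 5.42
position: [558.8, -169.2, 108.3]
ee_rot: [0.991, -0.133, -0.0, 0.001]
contact_force: [0.3, 0.4, -1.1]
gripper_width: 47.2
```

```bash
python3 - <<'E'
from h import *
inc((558.8,-169.4,106))
E
```

```text
clock 5.42 pos [ 558.8 -169.2  108.3] yaw -15.29 tilt 0.12 F [ 0.3  0.4 -1.1] T [ 0.03 -0.04  0.03] w 47.2 J [-0.02  0.43 -0.25  0.   -0.89  1.32]
(558.8, -169.4, 106) [0.     0.0002 0.0023]
```

Call:
jog_arm:
  increments:
    - [0,0.0002,0.001,0]
    - [0,0.0002,0.002,0]
    - [0,0.0002,0.003,0]
    - [0,0.0002,0.004,0]
    - [0,0.0002,0.005,0]
    - [0,0.0002,0.005,0]

```text
clock: 6.18
position: [558.7, -169.3, 103.1]
ee_rot: [0.991, -0.133, -0.001, 0.001]
contact_force: [-0.6, 0.4, 0.8]
gripper_width: 47.0
```

Call:
jog_arm:
  increments:
    - [0,0,0.001,0]
    - [0,0,0.002,0]
    - [0,0,0.003,0]
    - [0,0,0.004,0]
    - [0,0,0.004,0]

```text
clock: 6.8
position: [558.6, -169.4, 99.0]
ee_rot: [0.991, -0.133, -0.001, 0.001]
contact_force: [0.2, 0.7, -0.4]
gripper_width: 46.5
```

Call:
jog_arm:
  increments:
    - [0,0,0,0]
    - [0,0,0,0]
    - [0,0,0,0]
    - [0,0,0,0]
    - [0,0,0,0]
  hand: -1

```text
clock: 7.42
position: [558.9, -169.2, 99.4]
ee_rot: [0.991, -0.133, -0.0, 0.001]
contact_force: [-1.2, 2.7, 4.1]
gripper_width: 31.8
```

```bash
python3 - <<'E'
from h import *
inc((558.8,-169.4,106))
s=get_image('scene')[:,:,::-1]
cv2.imwrite('pics/s4z.png',cv2.resize(cv2.convertScaleAbs(s[130:200,190:270],alpha=2),None,fx=8,fy=8,interpolation=cv2.INTER_CUBIC))
E
```

```text
clock 7.42 pos [ 558.9 -169.2   99.4] yaw -15.28 tilt 0.11 F [-1.2  2.7  4.1] T [ 0.76  0.2  -0.01] w 31.8 J [-0.02  0.44 -0.26  0.   -0.87  1.32]
(558.8, -169.4, 106) [-0.      0.0002 -0.0066]
```

View pics/s4z.png

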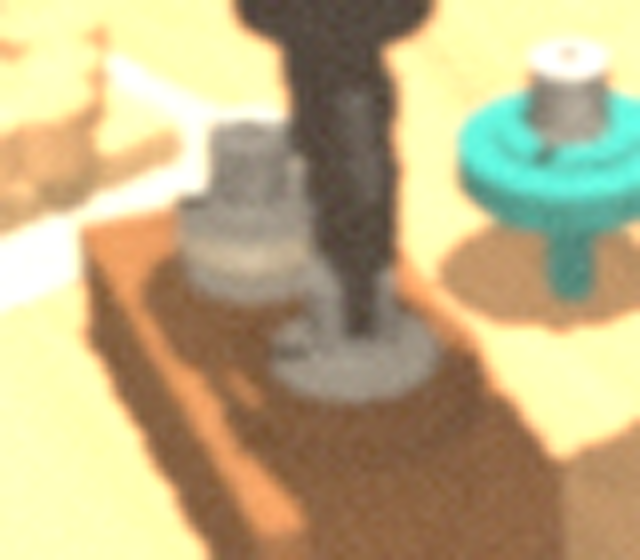

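Call:
jog_arm:
  increments:
    - [0,0,-0.005,0]
    - [0,0,-0.015,0]
    - [0,0,-0.035,0]
    - [0,0,-0.06,0]
    - [0,0,-0.09,0]
    - [0,0,-0.12,0]
    - [0,0,-0.15,0]
    - [0,0,-0.165,0]
    - [0,0,-0.165,0]
    - [0,0,-0.165,0]

```text
clock: 8.72
position: [558.0, -168.7, 262.5]
ee_rot: [0.991, -0.133, -0.002, 0.001]
contact_force: [0.4, 0.1, -5.2]
gripper_width: 32.1
```

```bash
python3 - <<'E'
from h import *
inc((520.6,177.4,265))
s=get_image('scene')[:,:,::-1]
cv2.imwrite('pics/s5z.png',cv2.resize(cv2.convertScaleAbs(s[60:200,180:320],alpha=2),None,fx=4,fy=4,interpolation=cv2.INTER_CUBIC))
E
```

```text
clock 8.72 pos [ 558.  -168.7  262.5] yaw -15.31 tilt 0.25 F [ 0.4  0.1 -5.2] T [ 0.03  0.01 -0.04] w 32.1 J [-0.02  0.29 -0.04  0.   -1.24  1.32]
(520.6, 177.4, 265) [-0.1275 -0.3239 -0.0026]
```

View pics/s5z.png

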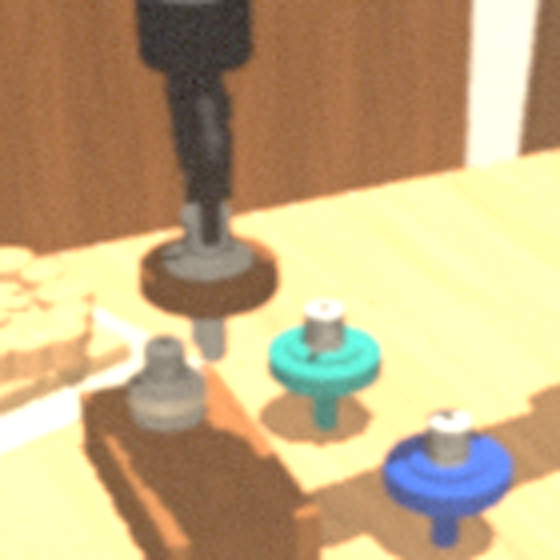

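Lifted and held, with 5.2 N of weight. The small wheel has not moved. Next: to above the hub, turning −27.7°.

Call:
jog_arm:
  increments:
    - [-0.01,-0.025,0,-2]
    - [-0.026,-0.065,0,-6]
    - [-0.044,-0.112,0,-10]
    - [-0.062,-0.158,0,-14]
    - [-0.08,-0.204,0,-18]
    - [-0.098,-0.25,0,-22]
    - [-0.114,-0.29,0,-26]
    - [-0.1255,-0.318,0,-27.7]
    - [-0.1275,-0.3239,-0.0026,-27.7]
    - [-0.1275,-0.3239,-0.0026,-27.7]

```text
clock: 10.02
position: [520.4, 177.2, 264.3]
ee_rot: [0.994, 0.108, -0.003, 0.001]
contact_force: [-0.1, 0.2, -4.1]
gripper_width: 32.0
```

```bash
python3 - <<'E'
from h import *
inc((520.6,177.4,265),(520.6,177.4,220))
for n in('scene','top'):
    s=get_image(n)[:,:,::-1];cv2.imwrite(f'pics/{n}6.png',s)
    x,y=(235,100) if n=='scene' else (200,150)
    cv2.imwrite(f'pics/{n}6z.png',cv2.resize(cv2.convertScaleAbs(s[y:y+140,x:x+140],alpha=2),None,fx=4,fy=4,interpolation=cv2.INTER_CUBIC))
E
```

```text
clock 10.03 pos [520.4 177.2 264.3] yaw 12.42 tilt 0.33 F [-0.1  0.2 -4.1] T [-0.04 -0.02 -0.02] w 32.0 J [ 0.62  0.23 -0.11 -0.   -1.23  1.17]
(520.6, 177.4, 265) [ 0.0002 -0.0001 -0.0007]
(520.6, 177.4, 220) [ 0.0004 -0.0002  0.0443]
```

View pics/scene6z.png

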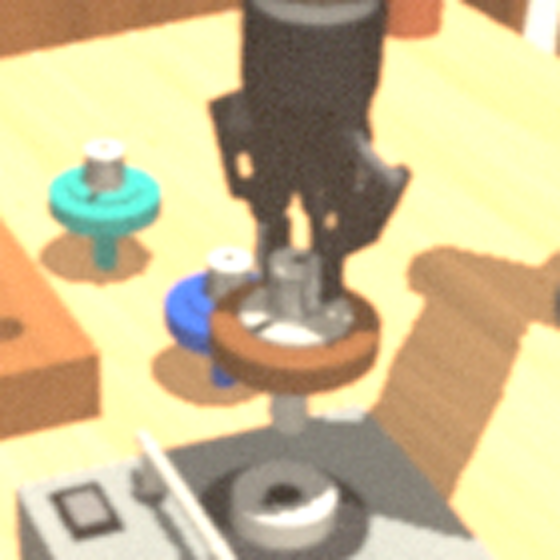

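View pics/top6z.png

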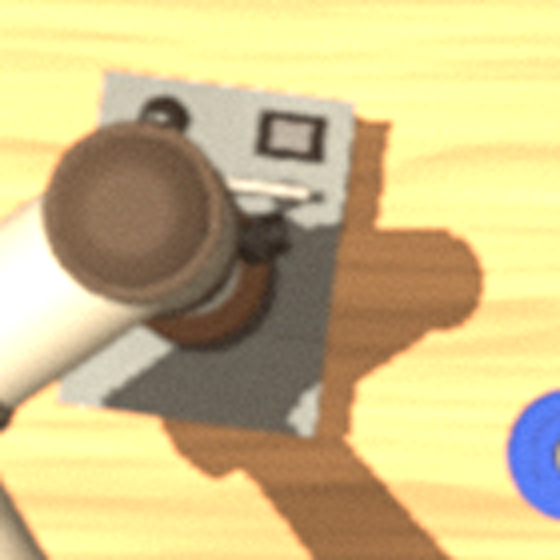

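```bash
python3 - <<'E'
from h import *
s=cv2.imread('pics/scene6.png');n='scene'
c=(520.5,177.3)
for z in(255.9,224.9,200,174.9,125): print(z,((proj(n,[*c,z])-(235,100))*4).round(1))
# leather lower outline etc: hub/shaft crop
cv2.imwrite('pics/s6b.png',cv2.resize(cv2.convertScaleAbs(s[160:240,280:335],alpha=1.8),None,fx=10,fy=7.5,interpolation=cv2.INTER_CUBIC))
a,o=polar(n,s,c,255.9,(21,24,27,29),10);print(a.astype(int));print(o.astype(int))
g=cv2.cvtColor(s,cv2.COLOR_BGR2GRAY)
for r in range(194,210,2): print(r,g[r,296:320])
E
```

```text
255.9 [295.1 310.7]
224.9 [292. 356.]
200 [289.6 391.1]
174.9 [287.3 425.5]
125 [282.9 491.1]
[-180 -170 -160 -150 -140 -130 -119 -110 -100  -90  -80  -70  -59  -50
  -40  -29  -20  -10    0   10   20   29   40   50   59   70   80   90
  100  110  119  130  140  150  160  170]
[[ 58  49  60  80  76  67  78  78  76  68  62  64  71  77  84 100 117 115
   83  87 123 139 140 139 138 130 107  83  77  76  77  82  89  95  83  72]
 [ 60  44  47  71  79  68  75  76  71  64  63  70  76  78  84 101 124 126
   90  78 125 141 143 141 140 135 116  87  76  76  79  78  81  81  78  75]
 [ 62  43  38  66  80  69  74  74  67  62  69  75  77  78  83  99 125 133
   97  74 120 139 139 138 136 135 121  89  77  77  77  79  88  81  76  74]
 [ 62  44  38  59  79  70  74  74  63  60  70  74  74  76  79  96 121 131
   99  69 117 130 133 129 129 126 117  87  76  77  74  80  90  79  71  71]]
194 [52 57 54 55 56 54 54 58 57 57 53 54 56 58 56 54 57 53 56 56 54 58 60 60]
196 [66 61 57 58 56 54 54 54 56 58 56 56 55 56 55 58 58 56 56 57 56 58 62 68]
198 [ 79  81  84  91  95  94  79  71  63  64  65  64  61  60  63  66  77  85
  97  99 106 113 126 134]
200 [104 118 134 145 148 131 102  81  78  77  79  81  81  80  80  92 114 130
 136 141 139 138 139 137]
202 [153 151 148 150 146 126  93  80  79  80  80  83  80  80  79  89 110 127
 131 128 128 130 127 121]
204 [157 155 153 150 145 133 107  85  76  78  81  83  80  80  77  77  81  87
  89  88  99 108 109 108]
206 [137 132 122 112 103  94  81  76  78  78  80  81  82  80  75  71  65  67
  66  66  68  66  67  66]
208 [70 70 67 67 65 64 63 65 66 69 72 73 73 72 64 66 66 66 65 66 66 65 64 65]
```

View pics/s6b.png

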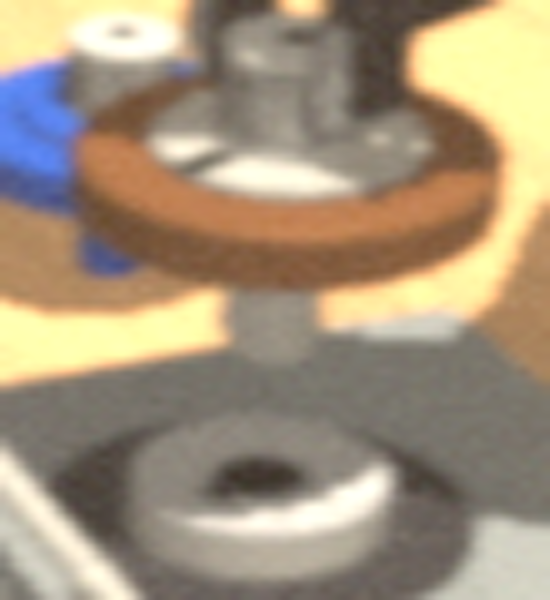

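Call:
jog_arm:
  increments:
    - [0.0002,0,0.015,0]
    - [0.0003,-0.0001,0.03,0]
    - [0.0004,-0.0002,0.043,0]
    - [0.0004,-0.0002,0.047,0]
    - [0.0004,-0.0002,0.047,0]

```text
clock: 10.75
position: [520.6, 176.5, 217.2]
ee_rot: [0.994, 0.108, -0.003, 0.001]
contact_force: [0.4, 0.5, -5.0]
gripper_width: 31.9
```

```bash
python3 - <<'E'
from h import *
inc((520.6,177.4,208))
n='scene'
s=get_image(n)[:,:,::-1];cv2.imwrite(f'pics/{n}7.png',s)
z=read_state()['position'][2]-39.4-50
print('end z',z,((proj(n,[520.6,177.4,z])-(280,160))*(10,7.5)).round(1),((proj(n,[520.6,177.4,125])-(280,160))*(10,7.5)).round(1))
cv2.imwrite('pics/s7b.png',cv2.resize(cv2.convertScaleAbs(s[160:240,280:335],alpha=1.8),None,fx=10,fy=7.5,interpolation=cv2.INTER_CUBIC))
g=cv2.cvtColor(s,cv2.COLOR_BGR2GRAY)
for r in range(212,226,2): print(r,g[r,286:328])
E
```

```text
clock 10.75 pos [520.6 176.5 217.2] yaw 12.35 tilt 0.35 F [ 0.4  0.5 -5. ] T [ 0.01 -0.08 -0.03] w 31.9 J [ 0.62  0.27 -0.19 -0.   -1.12  1.17]
(520.6, 177.4, 208) [ 0.0002 -0.0009  0.0092]
end z 128.33659062999573 [257.7 463. ] [257. 471.]
212 [65 65 64 63 62 61 62 61 61 53 53 50 50 51 55 57 55 54 54 54 56 57 56 56
 57 56 57 54 58 58 57 59 57 56 59 60 62 65 65 65 65 64]
214 [64 65 63 61 63 67 63 63 64 64 62 60 60 60 59 59 60 59 59 60 60 54 58 57
 58 54 57 58 58 60 60 61 59 61 65 63 65 64 65 65 63 64]
216 [64 64 64 65 64 60 61 61 59 59 56 60 64 68 71 73 74 74 75 77 77 75 75 75
 70 69 69 63 64 63 61 64 64 65 62 65 64 65 66 65 67 62]
218 [62 62 61 59 56 51 44 44 50 64 70 74 76 75 75 75 75 76 78 80 81 80 79 77
 74 74 73 73 72 64 59 53 59 61 59 66 65 66 64 67 64 65]
220 [62 57 50 43 43 42 44 55 67 74 76 76 74 76 75 75 76 75 80 79 81 81 79 77
 76 73 75 76 75 73 69 62 52 46 47 55 59 62 66 64 66 66]
222 [49 45 42 39 38 41 48 63 73 75 76 76 76 76 70 61 59 66 76 81 79 79 74 68
 67 71 77 76 76 77 76 75 65 48 43 40 42 50 56 61 62 62]
224 [39 39 41 42 42 43 52 63 72 74 74 72 75 73 63 46 35 39 46 49 50 48 44 50
 56 69 72 73 73 78 77 73 65 52 43 40 40 41 40 51 58 61]
```

View pics/s7b.png

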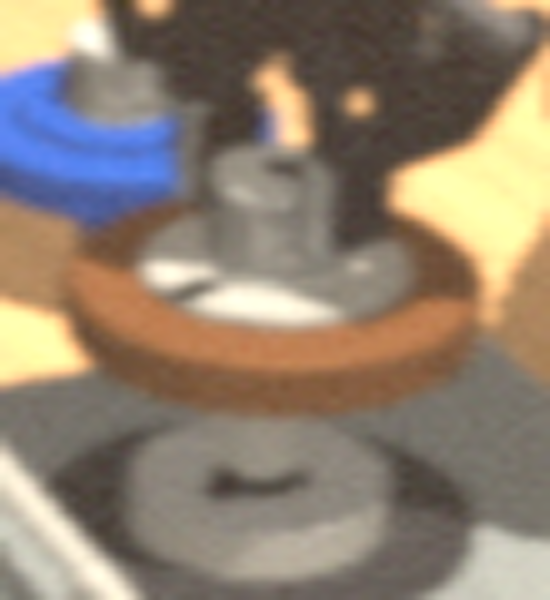

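Call:
jog_arm:
  increments:
    - [0.0002,-0.0009,0.001,0]
    - [0.0002,-0.0009,0.003,0]
    - [0.0002,-0.0009,0.005,0]
    - [0.0002,-0.0009,0.007,0]
    - [0.0002,-0.0009,0.009,0]
    - [0.0002,-0.0009,0.009,0]

```text
clock: 11.55
position: [520.7, 177.6, 208.5]
ee_rot: [0.994, 0.108, -0.003, 0.001]
contact_force: [-0.1, 0.0, -5.5]
gripper_width: 31.7
```

```bash
python3 - <<'E'
from h import *
inc((520.6,177.4,200))
E
```

```text
clock 11.55 pos [520.7 177.6 208.5] yaw 12.35 tilt 0.32 F [-0.1  0.  -5.5] T [ 0.01 -0.04  0.03] w 31.7 J [ 0.62  0.28 -0.2  -0.   -1.1   1.16]
(520.6, 177.4, 200) [-0.0001  0.0001  0.0085]
```

Call:
jog_arm:
  increments:
    - [0,0,0.002,0]
    - [0,0,0.004,0]
    - [0,0,0.006,0]
    - [0,0,0.008,0]
    - [0,0,0.01,0]
    - [0,0,0.01,0]

```text
clock: 12.3
position: [520.6, 177.5, 198.3]
ee_rot: [0.994, 0.108, -0.003, 0.001]
contact_force: [-0.0, 0.2, -4.4]
gripper_width: 31.6
```

```bash
python3 - <<'E'
from h import *
inc((520.6,177.4,200))
E
```

```text
clock 12.3 pos [520.6 177.5 198.3] yaw 12.35 tilt 0.34 F [-0.   0.2 -4.4] T [-0.01  0.01  0.06] w 31.6 J [ 0.62  0.28 -0.22 -0.   -1.08  1.16]
(520.6, 177.4, 200) [-0.      0.0001 -0.0017]
```

Call:
jog_arm:
  increments:
    - [0,0,0.002,0]
    - [0,0,0.004,0]
    - [0,0,0.006,0]
    - [0,0,0.008,0]
    - [0,0,0.01,0]
    - [0,0,0.012,0]
    - [0,0,0.014,0]
    - [0,0,0.014,0]

```text
clock: 13.3
position: [520.4, 177.4, 184.0]
ee_rot: [0.994, 0.108, -0.003, 0.001]
contact_force: [-0.2, 0.3, -4.1]
gripper_width: 31.7
```

```bash
python3 - <<'E'
from h import *
inc((520.6,177.4,174))
E
```

```text
clock 13.3 pos [520.4 177.4 184. ] yaw 12.35 tilt 0.37 F [-0.2  0.3 -4.1] T [ 0.03  0.01 -0.04] w 31.7 J [ 0.62  0.3  -0.24 -0.   -1.04  1.16]
(520.6, 177.4, 174) [0.0002 0.     0.01  ]
```

Call:
jog_arm:
  increments:
    - [0.0002,0,0.002,0]
    - [0.0002,0,0.004,0]
    - [0.0002,0,0.006,0]
    - [0.0002,0,0.008,0]
    - [0.0002,0,0.01,0]
    - [0.0002,0,0.012,0]
    - [0.0002,0,0.014,0]
    - [0.0002,0,0.014,0]

```text
clock: 14.3
position: [521.4, 177.6, 171.7]
ee_rot: [0.994, 0.108, -0.002, 0.001]
contact_force: [-1.5, -0.6, 5.6]
gripper_width: 32.0
```

```bash
python3 - <<'E'
from h import *
inc((520.6,177.4,164))
E
```

```text
clock 14.3 pos [521.4 177.6 171.7] yaw 12.38 tilt 0.21 F [-1.5 -0.6  5.6] T [-0.21  0.48 -0.01] w 32.0 J [ 0.62  0.31 -0.25 -0.   -1.01  1.16]
(520.6, 177.4, 164) [-0.0008  0.      0.0077]
```

The plunger makes contact at TCP 171.7 with a change of about 10 N, as expected. I'll keep pressing.

Call:
jog_arm:
  increments:
    - [-0.0004,0,0.003,0]
    - [-0.0006,0,0.005,0]
    - [-0.0006,0,0.007,0]
    - [-0.0006,0,0.008,0]
    - [-0.0006,0,0.009,0]
    - [-0.0006,0,0.009,0]
    - [-0.0006,0,0.009,0]

```text
clock: 15.18
position: [521.9, 177.8, 165.2]
ee_rot: [0.994, 0.108, 0.0, 0.0]
contact_force: [-2.5, -0.8, 8.3]
gripper_width: 31.7
```

```bash
python3 - <<'E'
from h import *
inc((520.6,177.4,164))
E
```

```text
clock 15.18 pos [521.9 177.8 165.2] yaw 12.43 tilt 0.05 F [-2.5 -0.8  8.3] T [-0.25  0.79 -0.05] w 31.7 J [ 0.62  0.31 -0.26  0.   -0.99  1.16]
(520.6, 177.4, 164) [-0.0014  0.0001  0.0012]
```

Call:
jog_arm:
  increments:
    - [-0.0015,0,0.0035,0]
    - [-0.0015,0,0.0045,0]
    - [-0.0015,0,0.0055,0]
    - [-0.0015,0,0.0055,0]
    - [-0.0015,0,0.0055,0]

```text
clock: 15.8
position: [522.0, 177.8, 164.6]
ee_rot: [0.994, 0.109, 0.003, 0.0]
contact_force: [-5.1, -1.0, 18.0]
gripper_width: 32.0
```

```bash
python3 - <<'E'
from h import *
inc((520.6,177.4,164))
n='scene'
s=get_image(n)[:,:,::-1];cv2.imwrite(f'pics/{n}8.png',s)
cv2.imwrite('pics/s8b.png',cv2.resize(cv2.convertScaleAbs(s[160:250,270:340],alpha=1.8),None,fx=8,fy=6.5,interpolation=cv2.INTER_CUBIC))
E
```

```text
clock 15.8 pos [522.  177.8 164.6] yaw 12.53 tilt 0.34 F [-5.1 -1.  18. ] T [-0.38  1.94 -0.06] w 32.0 J [ 0.62  0.31 -0.27  0.   -0.98  1.16]
(520.6, 177.4, 164) [-0.0014  0.0001  0.0006]
```

View pics/s8b.png

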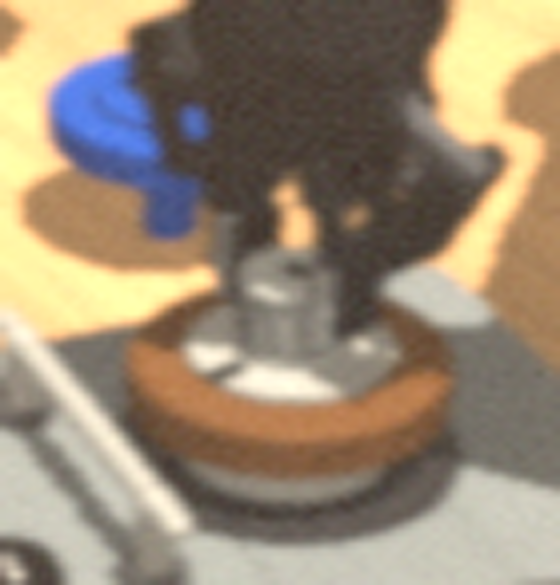

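Force jumped to 18 N within 0.6 mm at TCP 164.6 (predicted home 164.4), and the flange looks seated on the hub. I'll ease the side load and hold to check that it's stable.

Call:
jog_arm:
  increments:
    - [-0.0006,0,0.0055,0]
    - [-0.0002,0,0.0058,0]
    - [-0.0002,0,0.0058,0]
    - [-0.0002,0,0.0058,0]
    - [-0.0002,0,0.0058,0]
    - [-0.0002,0,0.0058,0]

```text
clock: 16.6
position: [522.2, 177.8, 164.6]
ee_rot: [0.994, 0.11, 0.005, 0.0]
contact_force: [-10.9, -1.7, 24.2]
gripper_width: 31.5
```

```bash
python3 - <<'E'
from h import *
inc((520.6,177.4,164))
n='scene'
s=get_image(n)[:,:,::-1];cv2.imwrite('pics/s9.png',s)
a,o=polar(n,s,(520.6,177.4),156,(21,24,27,29),2)
for v in o: print(dark(a,v,-20,30))
inc()
E
```

```text
clock 16.6 pos [522.2 177.8 164.6] yaw 12.62 tilt 0.54 F [-10.9  -1.7  24.2] T [-0.4   3.48 -0.08] w 31.5 J [ 0.62  0.31 -0.27  0.01 -0.98  1.16]
(520.6, 177.4, 164) [-0.0016  0.      0.0005]
3.254043485108267
7.234927694082071
8.486543747927948
8.916105560987942
clock 16.65 pos [522.2 177.8 164.6] yaw 12.62 tilt 0.55 F [-11.   -1.7  24.1] T [-0.31  3.47 -0.01] w 31.9 J [ 0.62  0.31 -0.27  0.01 -0.98  1.16]
```

View pics/s9.png

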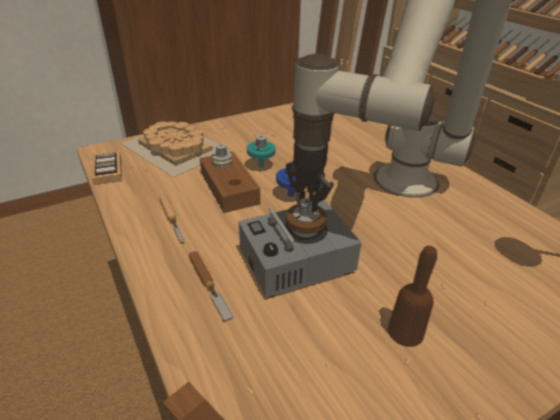

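Call:
jog_arm:
  increments:
    - [-0.001,0,0.0056,0]
    - [-0.0018,0,0.0054,0]
    - [-0.0024,0,0.0052,0]
    - [-0.0024,0,0.0052,0]
    - [-0.0024,0,0.0052,0]
    - [-0.0024,0,0.0052,0]

```text
clock: 17.4
position: [522.0, 177.7, 164.5]
ee_rot: [0.994, 0.111, 0.008, -0.0]
contact_force: [-5.8, -0.7, 18.9]
gripper_width: 31.6
```

```bash
python3 - <<'E'
from h import *
inc((520.6,177.4,164))
E
```

```text
clock 17.4 pos [522.  177.7 164.5] yaw 12.71 tilt 0.94 F [-5.8 -0.7 18.9] T [-0.43  1.68 -0.12] w 31.6 J [ 0.63  0.31 -0.28  0.01 -0.97  1.16]
(520.6, 177.4, 164) [-0.0014  0.      0.0005]
```

```bash
python3 - <<'E'
from h import *
for i in range(8): im=get_image('scene')
inc()
t=get_image('top')[:,:,::-1]
a=lambda f:cv2.imread(f)
print('gouges/mallet change (scene mean abs diff by region):')
s0=a('pics/scene0.png').astype(float);s1=im[:,:,::-1].astype(float)
for nm,(x,y,w,h) in dict(gw=(185,250,50,72),gn=(158,195,30,50),mal=(388,245,50,102),small=(208,140,26,24)).items(): print(nm,np.abs(s0-s1)[y:y+h,x:x+w].mean().round(1))
E
```

```text
clock 17.8 pos [522.  177.8 164.6] yaw 12.71 tilt 0.95 F [-4.8 -0.7 18.5] T [-0.51  1.65 -0.1 ] w 31.8 J [ 0.63  0.31 -0.28  0.01 -0.97  1.16]
gouges/mallet change (scene mean abs diff by region):
gw 3.5
gn 3.7
mal 3.0
small 4.4
```

The hold is stable at 18.5 N and the other objects show no change, so I'm handing the job in.

```bash
python3 - <<'E'
from h import *
job_done(); inc()
E
```

```text
the job is handed in; nothing more can be done
the job is handed in; nothing more can be done
```

I took the large wheel out of the rack, turned it 27.7° to line the key up with the keyway, and pressed it against the ejector until it stopped. I handed the job in at about 17.8 s, still gripping and pressing. No verdict is reported, so the points below are my own last checks.

**Checks that agreed:**
- **Seating:** the tool stopped at TCP z 164.6 mm, against a predicted home height of 164.4 mm. Extra push then raised the force but not the depth.
- **Ejector:** contact came about 8 mm above that stop, with a load change of about 10 N.
- **Key:** it went into the keyway without resistance. The mark reads about 8–9° in the scene view, which has read the mark 2–3° low. The keyway is at about 10°.
- **Hold:** over the last 0.4 s the downward push held at 18.5 N and the grip opening at 31.8 mm.
- **Other objects:** the small wheel, gouges and mallet show only slight differences between the first and last scene pictures, with no visible shift.

**Checks that disagreed or were not clean:**
- **Fingertip height:** the fingertips appeared about 20 mm higher than the given nose length implies. After a first close I opened again, felt my way 12 mm lower without contact, and gripped there.
- **Grip opening:** it reads about 32 mm on a 34 mm grip.
- **Side load:** about 5 N sideways and a 1.7 N m moment remain at the wrist. The tool ends tilted 0.95° (0.017 rad, limit 0.06 for the wheel).
- **Position:** the tool centre ended about 1.4 mm from the hub centre I measured by camera, against a 3 mm limit. I did not measure the wheel's own offset separately.

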